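# Nest the mixing tins for storage

### The job

Put the three empty mixing tins away inside one another: first set the medium tin into the large one, leaving the large tin standing where it is. Then take the small tin off its drying rest, where it lies on its side, stand it mouth up on the bench and let go of it there; then take hold of it again and set it upright inside the medium tin. Set every tin down rather than dropping it, and leave the can, lid, brush and stirring paddle where they are.

Things in the scene. Friction and masses are not known exactly. Their poses are not given: they have to be found in the camera images.
- large_tin: Large squat open tin, plain steel, round: outside diameter 110 mm, height 48 mm, wall 3 mm (inside diameter 104 mm), floor 4 mm thick, about 0.3 kg, loose. Stands mouth up on the bench. Origin: centre of its underside; z: up through the mouth.
- medium_tin: Medium open tin, plain steel, round: outside diameter 68 mm, height 72 mm, wall 3 mm (inside diameter 62 mm), floor 4 mm thick, about 0.14 kg, loose. Starts standing mouth up on the bench. Nested, its rim is 28 mm above the large tin's. Origin: centre of its underside; z: up through the mouth.
- small_tin: Small slim open round tin, plain steel: outside diameter 46 mm, height 100 mm, wall 3 mm, floor 4 mm, about 0.1 kg, loose. Starts lying on the drying rest, its level axis 35 mm above the bench, mid-length near the middle of the rest. Nested, its rim is 32 mm above the medium tin's. Origin: centre of the closed bottom's outer face; z: along its axis, out through the mouth.
- rack: Drying rest, dark steel, fixed to the bench: a bar 80 mm long (its x) by 44 mm wide (its y) and 12 mm high, with a 4 mm wide ridge along each long edge that rises to 20 mm above the bench and keeps the small tin from rolling. The small tin's mouth points along the rest's +x. Origin: centre of its underside.
- paint_can: Closed steel paint can with a label, diameter 84 mm, height 110 mm, loose, to be left alone. Origin: centre of its underside.
- brush: Loose paint brush, 200 x 42 mm, 20 mm high, lying on the bench, its length along its x, to be left alone. Origin: middle of its underside.
- can_lid: Loose round steel can lid, diameter 100 mm, 7 mm high, lying on the bench, to be left alone. Origin: centre of its underside.
- stir_paddle: Loose wooden stirring paddle, 260 x 26 x 6 mm (x, y, z), lying on the bench, to be left alone. Origin: centre of its underside.
Mind the look-alikes: they are no part of the job. What is shaped like the medium_tin but orange is not meant.

How it is judged:
On the way, in this order (a step that is already met when the one before it is completed fails the run):
1. the medium tin stands inside the large tin, let go of, the small tin still to come (horizontal distance between medium_tin and large_tin below 0.024 m and z of medium_tin in the frame of large_tin below 0.008 m and angle between medium_tin's own z axis and vertical below 0.12 rad and contact force between the fingers and medium_tin below 0.1 N), for 0.2 s.
2. the small tin stands mouth up on the bench, let go of (angle between small_tin's own z axis and vertical below 0.1 rad and height (world z) of small_tin below 0.004 m and contact force between the fingers and small_tin below 0.1 N), for 0.2 s.
At the end, for the whole second after the job is handed in: The medium tin stands on the large tin's floor and the small tin on the medium tin's floor (each within 4 mm of resting on it, tilted less than about 6 degrees), the large tin stands on the bench within 40 mm of where it started; all at rest and released (all of step 1 and horizontal distance between small_tin and medium_tin below 0.014 m and z of small_tin in the frame of medium_tin below 0.008 m and angle between small_tin's own z axis and vertical below 0.12 rad and linear speed of each of large_tin, medium_tin, small_tin below 0.02 m/s and angle between large_tin's own z axis and vertical below 0.1 rad and height (world z) of large_tin below 0.004 m and distance of large_tin from where it was at the start of the episode below 0.04 m and contact force between the fingers and small_tin below 0.1 N and contact force between the fingers and large_tin below 0.1 N); the robot touches nothing.
It fails at once if the paint can, brush, lid or paddle moved more than 30 mm (distance of any of paint_can, brush, can_lid, stir_paddle from where it was at the start of the episode above 0.03 m).
It fails at once if the medium tin is dropped (falls free faster than 0.6 m/s, about 2 cm) (contact force between the fingers and medium_tin below 0.1 N and linear speed of medium_tin above 0.6 m/s).
It fails at once if the small tin is dropped (falls free faster than 0.6 m/s, about 2 cm) (contact force between the fingers and small_tin below 0.1 N and linear speed of small_tin above 0.6 m/s).
It also fails if it takes over 72 s, if anything falls off the work surface, if the arm or the gripper's body presses on something with over 40 N, if the wrist force passes 120 N, or if a joint passes its speed limit or range.

### The arm

A 7-joint arm with a two-finger parallel gripper is mounted at the origin on the work surface. World frame = base frame: x ahead of the robot, y to its left, z up, the work surface at z = 0. Lengths are in m, angles in rad, forces in N, time in s.
With the tool pointing down it reaches from about 0.4 to 0.85 m from the base axis. Payload 10.4 kg.
Tool frame: the origin (TCP) lies at the very end of the fingers, on their centre line; the grasp point (between the pads) lies 19 mm behind it; z points along the fingers, y is the line along which they close (so a half turn about z gives the same grasp; the last joint's range is limited). The gripper opens to 85 mm and grips with 20 to 120 N. Pads are 22 mm wide; open, the fingers measure 114 mm over their backs; the gripper's body (76 mm by 85 mm) begins 54 mm behind the grasp point. The pads swing forward as they close: fully open they stand 13 mm farther back than shut.
Start: joints at [1.261, 0.332, -0.065, 1.46, 0.022, 1.35, -0.088], TCP at [0.177, -0.599, 0.193] pointing down, gripper open.
Joint ranges: [-2.6, 2.6], [-0.5, 2.12], [-1.47, 1.34], [0.16, 2.42], [-1.27, 4.41], [0.06, 2.06], [-2.6, 2.6]. Speed limits (rad/s): [2.22, 2.22, 2.79, 2.79, 3.14, 3.14, 3.14].

### API

Orientations are given as a unit quaternion [x, y, z, w].
In Python, from workcell import * gives the robot as it stands.
- The arm moves only by the tool step_arm, never from a script. Its argument "commands" is one flat list of numbers, 7 for each row, row after row: the finger opening in mm, from 0 to 85.4, then the shift along the world's x, y, z as a fraction of full scale, then the turn, a rotation vector about the world's x, y, z as a fraction of full scale. A call has exactly 10 rows; each row is the pose to reach, as a shift and turn from the pose commanded when the call began, turning the shorter way round; what a row does not reach only later rows make up. Full scale, the value 1, is 0.6 m for a shift and pi rad for a turn. A row lasts 1/8 s, in which the tool goes at most 62.5 mm and 10.7 degrees, less where a joint would pass 70% of its speed; a pose out of reach is approached as far as the arm can. A call with a number of a shift or a turn outside -1 to 1 is refused whole. A call with a gripper value outside its range is refused whole. The fingers move at their own pace and stop on an object; "squeeze" is the grip in N (left out, the last holds). Time passes only in rows, so rows that repeat a pose let the fingers close, or fill a call up. It gives the time, the measured TCP pose, the force, the opening and the grip force at its end, in the units of the state.
- get_obs(): the state, without advancing time (a new reading comes with each control period).
- camera(name): name is "side" or "top"; returns the picture (400x640x3 uint8, red, green, blue); there is no depth.
- camera_params(name): a dict with "mtx" (3x3 intrinsics, pixels), "extrinsics" (4x4, takes a point from world to camera coordinates). Camera axes: x right, y down, z forward; pixel columns grow to the right and rows downward; lengths in m; the calibration is good to about 2 mm. A picture is of the moment at which its call begins. camera_params takes no time and is no camera call.
- hand_in(): hands the job in; it is judged then, once.
The state is a dict: "clock": time; "joint_pos": joint angles; "joint_velocities": joint speeds; "tau": joint torques, N m; "position": TCP position; "ee_rot": TCP orientation; "ft_force": force on the tool from outside, world axes, zero at the start; "torque": the same for the moment, N m; "grip_width": opening from 0.0 (shut) to 1.0 (fully open); "grasp_force": force on a finger pad.
Only numpy, scipy, OpenCV 4.12 (cv2) and the standard library are available. Lean on these libraries where they do the work, as an engineer would, in place of code of your own. Each camera call takes 0.05 s, during which the arm holds its last target. There are 200 camera calls.

## Working session

There is one attempt and no reset: what is moved stays moved. The work goes in short steps, Python scripts to look and compute and a tool call to move; the robot and the scene stay as the last step left them, time stands still between calls to the robot, and variables do not carry over. Pictures are saved under pics/ and viewed, at most 10 in all, crops included, and the job is handed in when it is done.

Besides the shell and the picture viewer there is one more tool, called after "Request:" as name(argument=value, ...) on one line, values as JSON. step_arm: Moves the arm, as the interface text tells. Its arguments: {"type":"object","properties":{"commands":{"type":"array","items":{"type":"number"}},"squeeze":{"type":"number"}},"required":["commands"]}

```bash
mkdir -p pics; python3 - <<'E'
from workcell import *
import cv2
for n in("top","side"):
    cv2.imwrite(f"pics/{n}0.png",camera(n)[:,:,::-1]); print(n,camera_params(n))
o=get_obs();print(o)
E
```

```text
top {'mtx': array([[485.74908304,   0.        , 322.68040402],
       [  0.        , 485.74908304, 205.10069781],
       [  0.        ,   0.        ,   1.        ]]), 'extrinsics': array([[ 0.01642845, -0.99985905, -0.00346278, -0.03726501],
       [-0.98572369, -0.01561559, -0.16764532,  0.58217379],
       [ 0.16756761,  0.00616749, -0.98584129,  1.25104591],
       [ 0.        ,  0.        ,  0.        ,  1.        ]])}
side {'mtx': array([[516.76380476,   0.        , 320.34009572],
       [  0.        , 516.76380476, 200.09327961],
       [  0.        ,   0.        ,   1.        ]]), 'extrinsics': array([[-0.75270069, -0.65834589,  0.00472841,  0.39986671],
       [-0.49492657,  0.56109458, -0.66349119,  0.34954416],
       [ 0.43415362, -0.50175049, -0.74816915,  0.85549684],
       [ 0.        ,  0.        ,  0.        ,  1.        ]])}
{'clock': 0.1, 'joint_pos': array([ 1.2614068 ,  0.33279804, -0.06472982,  1.46087474,  0.0215893 ,
        1.34991332, -0.08851571]), 'joint_velocities': array([ 0.00091744, -0.00228384, -0.00023218, -0.00035219,  0.00026776,
       -0.00059403, -0.00171645]), 'tau': array([ 7.88802517e-04, -6.26738977e+01,  4.85841266e-02, -3.92426419e+01,
        1.61090906e-02,  6.97335927e-03,  1.30005122e-05]), 'position': array([ 0.1766987 , -0.59908552,  0.19209393]), 'ee_rot': array([ 9.89734243e-01,  1.42918529e-01, -1.12585184e-04, -6.39348891e-04]), 'ft_force': array([-0.12745652,  0.02753814, -0.71886881]), 'torque': array([-0.02006015,  0.03569711,  0.06091415]), 'grasp_force': 0.0, 'grip_width': 0.9998634387507542}
```

View pics/top0.png

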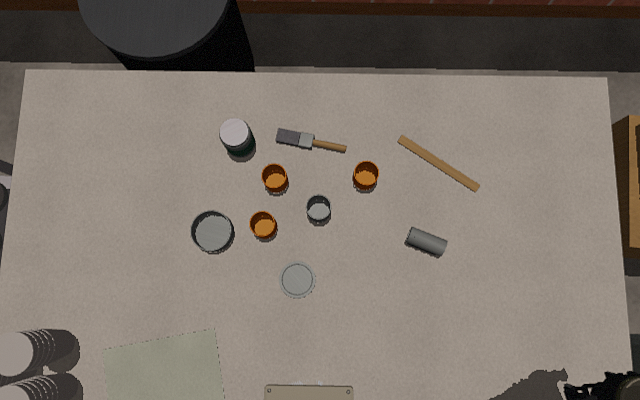

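View pics/side0.png

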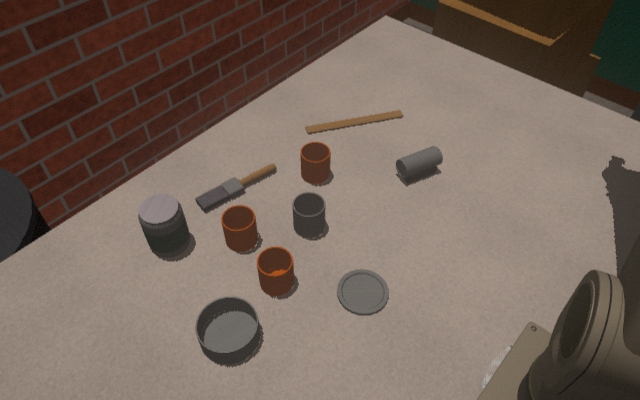

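The top view shows the steel medium tin at about (318,208), the large tin at (212,231), the small tin at (427,242) and the lid at (298,280). Orange look-alikes sit at (275,178), (366,174) and (264,224). Next I'll zoom in to find the small tin's mouth and the tin rims.

```bash
cat > h.py <<'E'
import numpy as np, cv2
from workcell import *
def ray(n,uv,z):
    p=camera_params(n);E=p["extrinsics"];R,t=E[:3,:3],E[:3,3]
    c=-R.T@t; d=R.T@np.linalg.inv(p["mtx"])@np.array([uv[0],uv[1],1.])
    return c+d*(z-c[2])/d[2]
def proj(n,P):
    p=camera_params(n);E=p["extrinsics"];q=p["mtx"]@(E[:3,:3]@np.array(P)+E[:3,3]);return q[:2]/q[2]
def up(im,f): return cv2.resize(im,None,fx=f,fy=f,interpolation=cv2.INTER_CUBIC)
E
python3 - <<'E'
from h import *
t=cv2.imread("pics/top0.png");s=cv2.imread("pics/side0.png")
a=up(t[205:275,395:460],6)[:400,:390]; b=up(s[135:195,385:455],6)[:400,:400]
h=min(a.shape[0],b.shape[0]); cv2.imwrite("pics/c1.png",np.hstack([a[:h],b[:h]]))
cv2.imwrite("pics/c2.png",np.vstack([up(t[185:260,180:345],4),up(s[180:255,200:365],4)]))
for n,uv,z in[("top",(318,204),.072),("top",(212,228),.048),("top",(427,242),.045),("top",(298,280),.007),("top",(264,219),.072),("side",(309,202),.072),("side",(228,317),.048),("top",(366,168),.072),("top",(275,172),.072)]:print(n,uv,ray(n,uv,z).round(3))
E
```

```text
top (318, 204) [ 0.582 -0.016  0.072]
top (212, 228) [0.516 0.265 0.048]
top (427, 242) [ 0.489 -0.306  0.045]
top (298, 280) [0.384 0.036 0.007]
top (264, 219) [0.539 0.125 0.072]
side (309, 202) [ 0.58  -0.019  0.072]
side (228, 317) [0.52  0.261 0.048]
top (366, 168) [ 0.681 -0.142  0.072]
top (275, 172) [0.666 0.1   0.072]
```

View pics/c1.png

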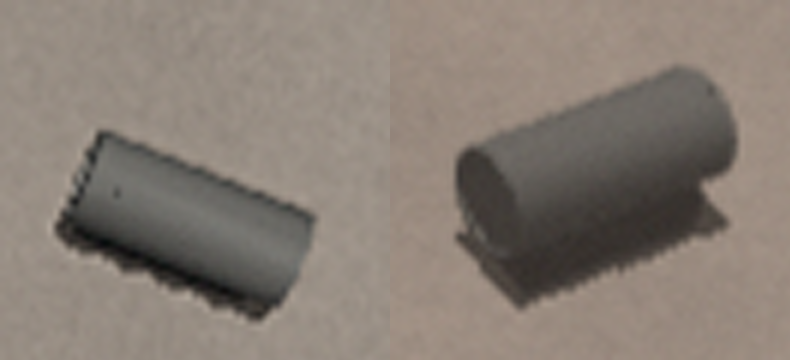

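View pics/c2.png

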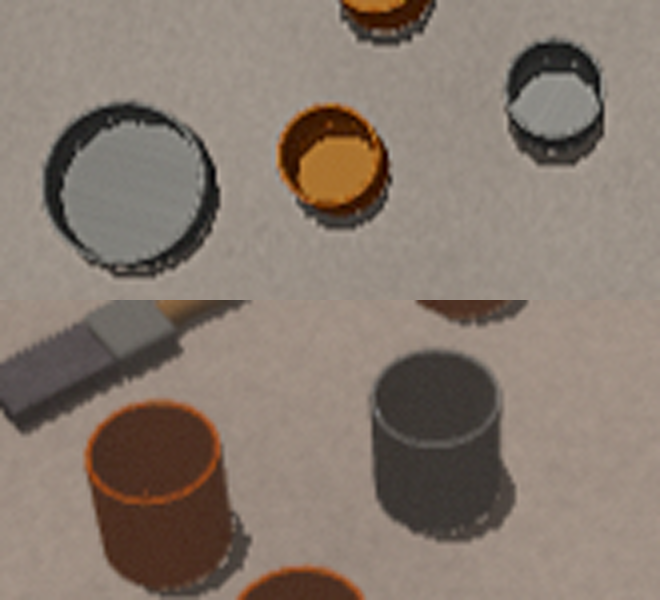

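```bash
python3 - <<'E'
from h import *
t=cv2.imread("pics/top0.png");s=cv2.imread("pics/side0.png")
a=up(t[222:266,398:453],7).astype(float); b=up(s[142:190,390:448],7).astype(float)
h=min(a.shape[0],b.shape[0]); im=np.hstack([a[:h],b[:h]])
cv2.imwrite("pics/c3.png",np.clip((im-20)*2.2,0,255))
print("med",ray("top",(318.7,207.2),.072),ray("side",(309,204.4),.072))
print("large",ray("top",(212.5,230.9),.048),ray("side",(228,326-3),.048))
# small tin mask in top & side
for n,im,r in(("top",t,(220,270,395,460)),("side",s,(140,190,390,450))):
    hsv=im.astype(int); m=(hsv[...,2]-hsv[...,0]<8).astype(np.uint8) # grey vs warm bench
    k=np.zeros_like(m);k[r[0]:r[1],r[2]:r[3]]=m[r[0]:r[1],r[2]:r[3]]
    k=cv2.morphologyEx(k,cv2.MORPH_OPEN,np.ones((3,3)))
    c=max(cv2.findContours(k,0,1)[0],key=cv2.contourArea);print(n,cv2.minAreaRect(c),cv2.boxPoints(cv2.minAreaRect(c)).round(1).tolist())
E
```

```text
med [ 0.57304535 -0.01764673  0.072     ] [ 0.57534075 -0.01461031  0.072     ]
large [0.50872488 0.26370431 0.048     ] [0.5113658  0.26913013 0.048     ]
top ((425.7945251464844, 242.04794311523438), (39.67694854736328, 18.72658348083496), 20.556045532226562) [[403.8999938964844, 243.8000030517578], [410.5, 226.3000030517578], [447.70001220703125, 240.1999969482422], [441.1000061035156, 257.79998779296875]][ WARN:0@0.800] global loadsave.cpp:1063 imwrite_ Unsupported depth image for selected encoder is fallbacked to CV_8U.
Traceback (most recent call last):
ValueError: max() iterable argument is empty
```

View pics/c3.png

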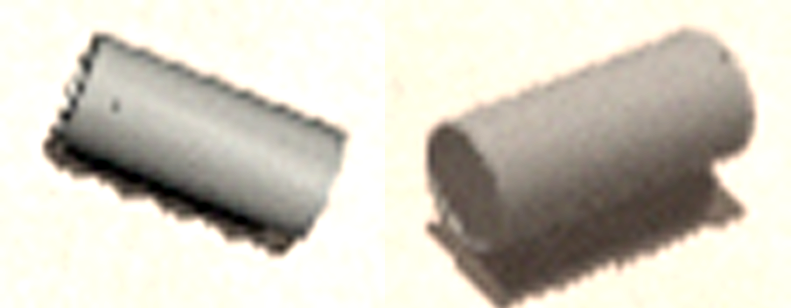

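The left end in both views is dark inside with a lit inner sliver, at side pixel (402,169). That makes it the mouth, pointing towards +y.

```bash
python3 - <<'E'
from h import *
for n,a,b in(("top",(408.9,234.9),(443,248.7)),("side",(401.7,168.7),(437.1,154.1))):
    A,B=ray(n,a,.035),ray(n,b,.035);d=A-B;print(n,A.round(4),B.round(4),((A+B)/2).round(4),np.linalg.norm(d),np.degrees(np.arctan2(d[1],d[0])))
E
```

```text
top [ 0.5079 -0.2598  0.035 ] [ 0.4724 -0.3501  0.035 ] [ 0.4901 -0.305   0.035 ] 0.09696158404254057 68.55658029597986
side [ 0.5108 -0.2588  0.035 ] [ 0.4765 -0.3538  0.035 ] [ 0.4937 -0.3063  0.035 ] 0.10091368961548793 70.13277447538114
```

Request:
step_arm(commands=[85,0.662,0.972,0,0,0,0.41,85,0.662,0.972,0,0,0,0.41,85,0.662,0.972,0,0,0,0.41,85,0.662,0.972,0,0,0,0.41,85,0.662,0.972,0,0,0,0.41,85,0.662,0.972,0,0,0,0.41,85,0.662,0.972,0,0,0,0.41,85,0.662,0.972,0,0,0,0.41,85,0.662,0.972,0,0,0,0.41,85,0.662,0.972,0,0,0,0.41], squeeze=30)

```text
clock: 1.35
position: [0.5293, -0.0814, 0.1928]
ee_rot: [0.706, 0.708, -0.0, 0.0]
ft_force: [0.4, -0.6, -0.2]
grip_width: 0.993
grasp_force: 0.0
```

Request:
step_arm(commands=[85,0.075,0.109,0,0,0,0,85,0.075,0.109,0,0,0,0,85,0.075,0.109,-0.06,0,0,0,85,0.075,0.109,-0.12,0,0,0,85,0.075,0.109,-0.18,0,0,0,85,0.075,0.109,-0.22,0,0,0,85,0.075,0.109,-0.25,0,0,0,85,0.075,0.109,-0.25,0,0,0,60,0.075,0.109,-0.25,0,0,0,60,0.075,0.109,-0.25,0,0,0], squeeze=30)

```text
clock: 2.6
position: [0.5743, -0.0176, 0.0439]
ee_rot: [0.706, 0.709, 0.001, 0.001]
ft_force: [-0.0, -0.5, -0.3]
grip_width: 0.7
grasp_force: 0.0
```

```bash
python3 - <<'E'
from h import *
cv2.imwrite("pics/g1.png",np.hstack([up(camera("top")[130:280,180:360,::-1],2.2),up(camera("side")[130:280,210:390,::-1],2.2)])[:600,:800])
o=get_obs();print(o["position"],o["joint_pos"],o["grip_width"],o["grasp_force"])
E
```

```text
[ 0.5741207  -0.01754716  0.04360842] [ 0.48631979  0.43105481 -0.65257209  1.73819538  0.29379394  1.0704438
 -0.26042113] 0.6989317065536481 0.0
```

View pics/g1.png

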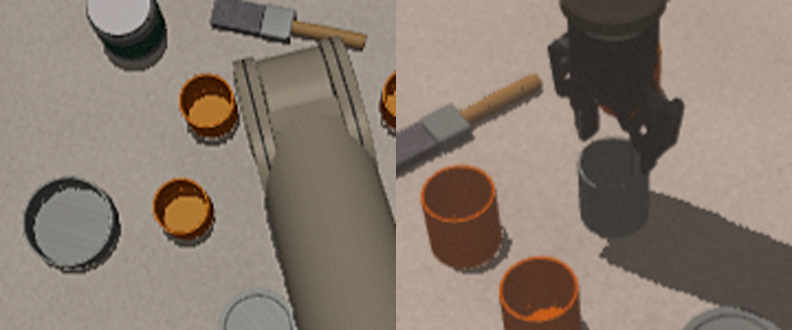

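```bash
python3 - <<'E'
from h import *
f=lambda P:((proj("side",P)-[210,130])*2.2+[396,0]).round()
for P in[(.574,-.0176,.0436),(.539,-.0176,.0436),(.609,-.0176,.0436),(.539,-.0176,.06),(.574,-.016,.072),(.574,-.016,0),(.539,-.0176,.1),(.609,-.0176,.1)]:print(P,f(P))
E
```

```text
(0.574, -0.0176, 0.0436) [617. 182.]
(0.539, -0.0176, 0.0436) [645. 201.]
(0.609, -0.0176, 0.0436) [590. 164.]
(0.539, -0.0176, 0.06) [645. 190.]
(0.574, -0.016, 0.072) [616. 164.]
(0.574, -0.016, 0) [617. 212.]
(0.539, -0.0176, 0.1) [646. 161.]
(0.609, -0.0176, 0.1) [589. 124.]
```

```bash
python3 - <<'E'
from h import *
s=cv2.imread("pics/side0.png").astype(int);n=camera("side")[:,:,::-1].astype(int)
d=abs(n-s).sum(2)
for v in range(180,236,2): print(v,''.join('#' if x>60 else '+' if x>25 else '.' for x in d[v,280:345]), '')
E
```

```text
180 ++##++#++++############++....++++++++++..+++++###############+##+ 
182 +++#++++#++############++++++.+++++++.++++#####+#############++#+ 
184 #+++++#++++############+++++++.########+####################.++## 
186 ###++++++#+############++#+++++#############################+++++ 
188 #+++++##+##.###########+++++++#+##########+################++++++ 
190 #+++#+++++++.########.++++++#++++..#######.#################+++++ 
192 +##+##++++##+######++++++++++++++++.######################.###+## 
194 ##++++#+++++++.#+..++#+.............######################+#+#+#+ 
196 +++##+++++#+#+++.#+...................+#################.+#++#+#+ 
198 ++++#+##+++#++.#+.........+.............+#############.+++++#++## 
200 ++++#+#++++++++..........................++########+#+++++#++++++ 
202 #++++#++++++#+.......+....................+######+#++#+++++++#+++ 
204 #+#+##+++#+++++..........+.......+........+######++++++++#+#++++# 
206 +++#+#+#+###++...........................++####++##++#+++####++++ 
208 ##+##++++++++.+.+....+....................##+.+++++++++++++#+++++ 
210 +++++#+#+##+++.++..............
[... 186 characters left out ...]
++#++#++++........+.+########+..............#++#++#++++++++++ 
218 ++++++++++##+....+..........................+#######.+.++++++#++# 
220 ++++##+###++++..........+....................+############...++++ 
222 ++#+++++++###+................+...............+#################. 
224 +##++++++#++++.................................+################# 
226 +++++++++++#++...................................################ 
228 +#++++++++++++..............................+...+################ 
230 ++##++++++++#++++..+..+.........................+################ 
232 #+++++#+++++##+++..............................+################# 
234 +#++++++##+++##+++.....................+##....###################
```

Request:
step_arm(commands=[60,0,0,0.05,0,0,0,60,0,0,0.1,0,0,0,60,0,0,0.1,0,0,0,60,0,0,0.1,0,0,0,60,0,0,0.1,0,0,0,60,0,0,0.1,0,0,0,60,0,0,0.1,0,0,0,60,0,0,0.1,0,0,0,60,0,0,0.1,0,0,0,60,0,0,0.1,0,0,0])

```text
clock: 4.0
position: [0.5736, -0.0175, 0.1028]
ee_rot: [0.706, 0.709, 0.0, 0.0]
ft_force: [0.2, 0.2, -0.3]
grip_width: 0.703
grasp_force: 0.0
```

```bash
python3 - <<'E'
from h import *
im=camera("side")[:,:,::-1]; p=get_obs()["position"];print(p)
c=up(im[130:240,260:370],5.4).copy()
for i,z in enumerate((0,.02,.04)):
  for dx in(-.03,.03):
    q=((proj("side",p+[dx,0,z])-[260,130])*5.4).astype(int);cv2.circle(c,tuple(int(v) for v in q),3,[(0,0,255),(0,255,0),(255,0,0)][i],-1)
cv2.imwrite("pics/g2.png",c)
E
```

```text
[ 0.57366225 -0.01752562  0.10285831]
```

View pics/g2.png

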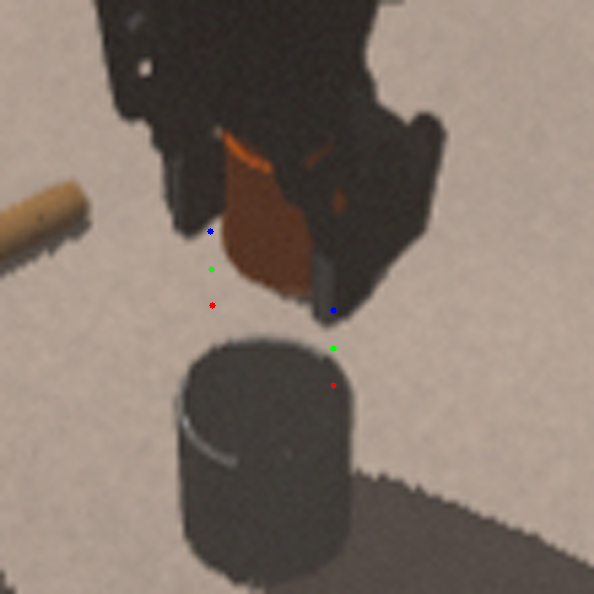

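The side view shows the fingertips about 35 mm above the reported TCP. They sit level with the blue dots, and the earlier close happened just above the rim. I'll go correspondingly lower and feel for contact.

Request:
step_arm(commands=[85,0,0,0,0,0,0,85,0,0,0,0,0,0,85,0,0,-0.04,0,0,0,85,0,0,-0.08,0,0,0,85,0,0,-0.12,0,0,0,85,0,0,-0.15,0,0,0,85,0,0,-0.15,0,0,0,60,0,0,-0.15,0,0,0,60,0,0,-0.15,0,0,0,60,0,0,-0.15,0,0,0], squeeze=30)

```text
clock: 5.3
position: [0.5748, -0.0174, 0.0144]
ee_rot: [0.706, 0.709, 0.001, 0.001]
ft_force: [-1.6, -0.3, 6.8]
grip_width: 0.775
grasp_force: 33.7
```

Request:
step_arm(commands=[60,0,0,0.03,0,0,0,60,0,0,0.1,0,0,0,60,0,0,0.2,0,0,0,60,0,0,0.2,0,0,0,60,-0.027,0.12,0.2,0,0,0,60,-0.054,0.22,0.2,0,0,0,60,-0.08,0.32,0.2,0,0,0,60,-0.1,0.42,0.2,0,0,0,60,-0.107,0.471,0.2,0,0,0,60,-0.107,0.471,0.2,0,0,0], squeeze=30)

```text
clock: 6.55
position: [0.5074, 0.2691, 0.1331]
ee_rot: [0.703, 0.711, 0.0, -0.001]
ft_force: [-0.0, 0.1, -2.4]
grip_width: 0.772
grasp_force: 34.7
```

```bash
python3 - <<'E'
from h import *
im=camera("side")[:,:,::-1]; o=get_obs();print(o["position"],o["grip_width"],o["grasp_force"],o["joint_pos"])
c=up(im[210:370,150:310],3.5)
cv2.imwrite("pics/g3.png",c)
E
```

```text
[0.50849147 0.26641713 0.13286584] 0.7688525511276122 34.66139383614063 [ 0.1014214   0.37122088 -0.81215854  1.64449039  0.28088326  1.24792308
 -0.7595898 ]
```

View pics/g3.png

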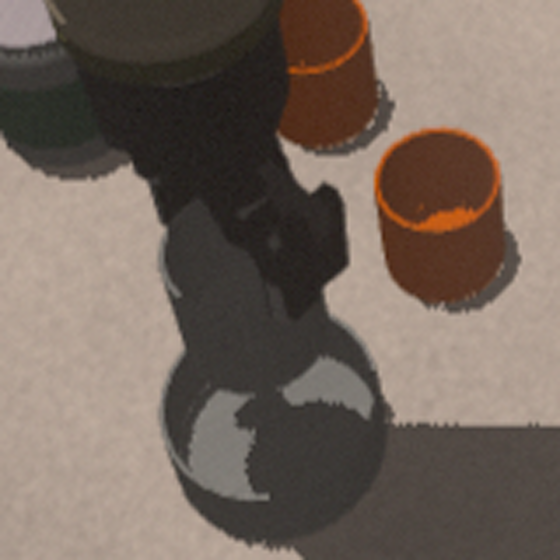

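Request:
step_arm(commands=[60,0,0,-0.03,0,0,0,60,0,0,-0.07,0,0,0,60,0,0,-0.1,0,0,0,60,0,0,-0.13,0,0,0,60,0,0,-0.15,0,0,0,60,0,0,-0.17,0,0,0,60,0,0,-0.18,0,0,0,60,0,0,-0.186,0,0,0,60,0,0,-0.19,0,0,0,60,0,0,-0.19,0,0,0])

```text
clock: 7.85
position: [0.5095, 0.2651, 0.019]
ee_rot: [0.706, 0.709, 0.0, 0.0]
ft_force: [-0.3, -0.0, -2.4]
grip_width: 0.775
grasp_force: 34.7
```

Request:
step_arm(commands=[60,0,0,-0.001,0,0,0,60,0,0,-0.002,0,0,0,60,0,0,-0.003,0,0,0,60,0,0,-0.003,0,0,0,60,0,0,-0.003,0,0,0,60,0,0,-0.003,0,0,0,60,0,0,-0.003,0,0,0,60,0,0,-0.003,0,0,0,60,0,0,-0.003,0,0,0,60,0,0,-0.003,0,0,0])

```text
clock: 9.1
position: [0.5097, 0.2652, 0.0184]
ee_rot: [0.706, 0.709, 0.0, 0.0]
ft_force: [-5.5, -3.3, 12.9]
grip_width: 0.773
grasp_force: 35.9
```

Contact is felt with 13 N upward, so the tin is seated. Release it and rise.

Request:
step_arm(commands=[72,0,0,0,0,0,0,76,0,0,0,0,0,0,76,0,0,0,0,0,0,76,0,0,0.03,0,0,0,76,0,0,0.06,0,0,0,76,0,0,0.12,0,0,0,76,0,0,0.2,0,0,0,76,0,0,0.25,0,0,0,76,0,0,0.25,0,0,0,76,0,0,0.25,0,0,0])

```text
clock: 10.35
position: [0.5093, 0.2649, 0.1673]
ee_rot: [0.706, 0.709, 0.0, 0.0]
ft_force: [0.3, 0.7, 0.2]
grip_width: 0.894
grasp_force: 0.0
```

```bash
python3 - <<'E'
from scipy.spatial.transform import Rotation as R
import numpy as np
Rz=R.from_euler('z',-21,degrees=True);a=Rz.apply([1,0,0])
print(((R.from_rotvec(a*np.radians(-45))*Rz).as_rotvec()/np.pi).round(3), (a*.5).round(3),(a*.25).round(3))
E
```

```text
[-0.247  0.046 -0.111] [ 0.467 -0.179  0.   ] [ 0.233 -0.09   0.   ]
```

Request:
step_arm(commands=[76,-0.038,-0.975,0.05,0,0,0,76,-0.038,-0.975,0.05,0,0,-0.117,76,-0.038,-0.975,0.05,0,0,-0.117,76,-0.038,-0.975,0.05,0,0,-0.117,76,-0.038,-0.975,0.05,0,0,-0.117,76,-0.038,-0.975,0.05,0,0,-0.117,76,-0.038,-0.975,0.05,0,0,-0.117,76,-0.038,-0.975,0.05,0,0,-0.117,76,-0.038,-0.975,0.05,0,0,-0.117,76,-0.038,-0.975,0.05,0,0,-0.117])

```text
clock: 11.6
position: [0.4846, -0.3239, 0.1957]
ee_rot: [0.825, 0.566, -0.001, -0.001]
ft_force: [0.2, 0.7, -0.1]
grip_width: 0.889
grasp_force: 0.0
```

Request:
step_arm(commands=[70,0,0,0,-0.233,0.09,0,70,0,0,0,-0.233,0.09,0,70,0,0,0,-0.233,0.09,0,70,0,0,0,-0.233,0.09,0,70,0,0,0,-0.233,0.09,0,70,0,0,0,-0.233,0.09,0,70,0,0,0,-0.233,0.09,0,70,0,0,0,-0.233,0.09,0,70,0,0,0,-0.233,0.09,0,70,0,0,0,-0.233,0.09,0])

```text
clock: 12.85
position: [0.4865, -0.3202, 0.1973]
ee_rot: [0.761, 0.524, -0.316, 0.215]
ft_force: [-0.7, 0.0, 0.0]
grip_width: 0.823
grasp_force: 0.0
```

```bash
cat >> h.py <<'E'
from scipy.spatial.transform import Rotation as Ro
def st():
    o=get_obs();M=Ro.from_quat(o["ee_rot"]).as_matrix();print("pos",o["position"].round(4),"y",M[:,1].round(3),"z",M[:,2].round(3),"\nq",o["joint_pos"].round(2),"g",o["grip_width"]*85.4,o["grasp_force"],o["ft_force"].round(1))
    return o,M
E
python3 -c "
from h import *;st()
t=camera('top');cv2.imwrite('pics/n1.png',np.vstack([up(t[190:270,175:305,::-1],4),up(camera('side')[100:200,350:480,::-1],4)])[:, :])"
```

```text
pos [ 0.4865 -0.3202  0.1973] y [ 0.934 -0.358 -0.003] z [-0.255 -0.659 -0.708] 
q [ 0.39  0.37 -0.42  1.67  0.85  1.55 -0.61] g 70.2492087265174 0.0 [-0.7  0.   0. ]
```

Request:
step_arm(commands=[70,0,0,-0.08,0,0,0,70,0,0,-0.16,0,0,0,70,0,0,-0.22,0,0,0,70,0,0,-0.26,0,0,0,70,0,0,-0.29,0,0,0,70,0,0,-0.31,0,0,0,70,0,0,-0.32,0,0,0,70,0,0,-0.32,0,0,0,70,0,0,-0.32,0,0,0,70,0,0,-0.32,0,0,0])

```text
clock: 14.2
position: [0.487, -0.32, 0.0056]
ee_rot: [0.761, 0.524, -0.316, 0.216]
ft_force: [-0.9, 0.0, -0.8]
grip_width: 0.823
grasp_force: 0.0
```

```bash
python3 -c "
from h import *;o,M=st()
im=camera('side')[:,:,::-1];c=up(im[110:210,355:485],5).copy()
for k in(0,.02,.04):
  for s in(-.035,.035):
    q=(proj('side',o['position']-k*M[:,2]+s*M[:,1])-[355,110])*5;cv2.circle(c,tuple(int(v) for v in q),3,(0,0,255) if k==0 else (0,255,0),-1)
cv2.imwrite('pics/n2.png',c)"
```

```text
pos [ 0.487  -0.32    0.0056] y [ 0.934 -0.357 -0.003] z [-0.254 -0.659 -0.708] 
q [ 0.35  0.62 -0.38  1.78  0.97  1.34 -0.89] g 70.25763618986696 0.0 [-0.9  0.  -0.8]
```

View pics/n2.png

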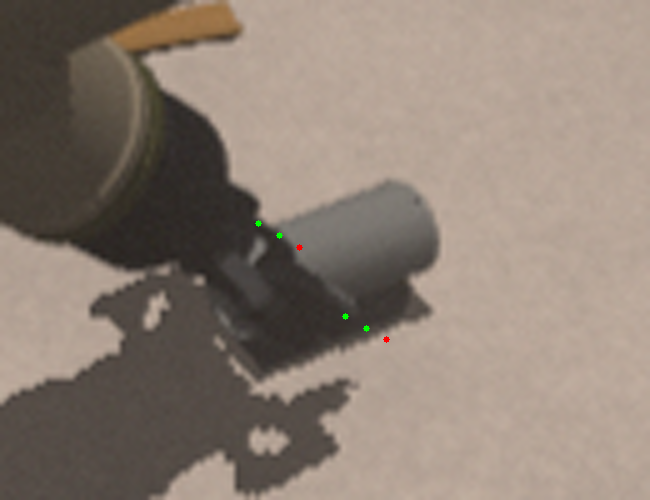

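The near fingertip sits at about (350,300), level with the 40 mm dot, and straddles the mouth half. The tin is undisturbed, so I'll close and lift.

Request:
step_arm(commands=[38,0,0,0,0,0,0,38,0,0,0,0,0,0,38,0,0,0,0,0,0,38,0,0,0,0,0,0,38,0,0,0.02,0,0,0,38,0,0,0.06,0,0,0,38,0,0,0.12,0,0,0,38,0,0,0.2,0,0,0,38,0,0,0.24,0,0,0,38,0,0,0.24,0,0,0], squeeze=45)

```text
clock: 15.5
position: [0.4869, -0.3199, 0.1502]
ee_rot: [0.761, 0.524, -0.315, 0.216]
ft_force: [0.0, -0.5, -2.0]
grip_width: 0.525
grasp_force: 46.0
```

Request:
step_arm(commands=[38,0.01,0.322,0,0.0467,-0.0179,0,38,0.01,0.322,0,0.0934,-0.0358,0,38,0.01,0.322,0,0.14,-0.0537,0,38,0.01,0.322,0,0.187,-0.0716,0,38,0.01,0.322,0,0.233,-0.0895,0,38,0.01,0.322,0,0.28,-0.107,0,38,0.01,0.322,0,0.327,-0.125,0,38,0.01,0.322,0,0.373,-0.143,0,38,0.01,0.322,0,0.42,-0.161,0,38,0.01,0.322,0,0.467,-0.179,0])

```text
clock: 16.75
position: [0.492, -0.127, 0.148]
ee_rot: [0.76, 0.523, 0.318, -0.219]
ft_force: [0.2, 0.3, -1.3]
grip_width: 0.525
grasp_force: 46.3
```

```bash
python3 -c "
from h import *;o,M=st()
c=up(camera('side')[100:260,250:450,::-1],3.2)
cv2.imwrite('pics/n3.png',c)"
```

```text
pos [ 0.492 -0.127  0.148] y [ 0.934 -0.357 -0.001] z [ 0.253  0.665 -0.702] 
q [ 1.07  0.35 -0.45  1.82 -0.63  1.31  0.53] g 44.81707329590089 46.29251405596733 [ 0.2  0.3 -1.3]
```

View pics/n3.png

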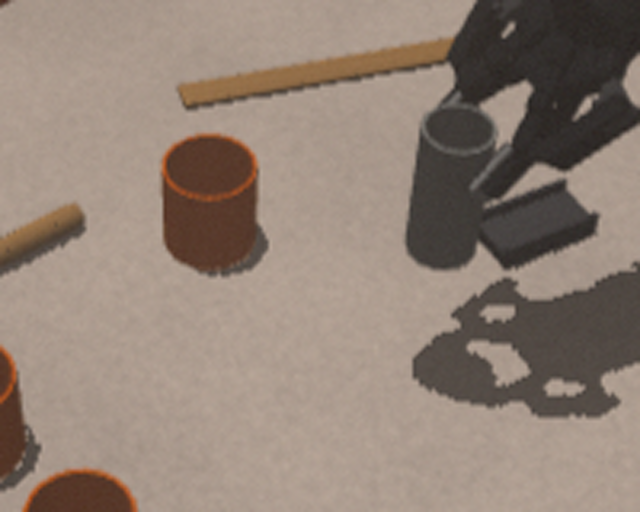

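The tin is held upright, mouth up at about (458,130), clear of the rest. Now lower it.

Request:
step_arm(commands=[38,0,0,-0.05,0,0,0,38,0,0,-0.1,0,0,0,38,0,0,-0.14,0,0,0,38,0,0,-0.16,0,0,0,38,0,0,-0.17,0,0,0,38,0,0,-0.174,0,0,0,38,0,0,-0.178,0,0,0,38,0,0,-0.178,0,0,0,38,0,0,-0.178,0,0,0,38,0,0,-0.178,0,0,0])

```text
clock: 18.05
position: [0.4927, -0.1268, 0.0424]
ee_rot: [0.76, 0.525, 0.316, -0.217]
ft_force: [-0.4, 0.2, -1.0]
grip_width: 0.523
grasp_force: 46.4
```

Request:
step_arm(commands=[38,0,0,-0.001,0,0,0,38,0,0,-0.002,0,0,0,38,0,0,-0.003,0,0,0,38,0,0,-0.004,0,0,0,38,0,0,-0.005,0,0,0,38,0,0,-0.006,0,0,0,38,0,0,-0.006,0,0,0,38,0,0,-0.006,0,0,0,38,0,0,-0.006,0,0,0,38,0,0,-0.006,0,0,0])

```text
clock: 19.3
position: [0.4927, -0.1267, 0.0387]
ee_rot: [0.76, 0.525, 0.316, -0.217]
ft_force: [0.8, 0.1, -1.3]
grip_width: 0.523
grasp_force: 46.4
```

Request:
step_arm(commands=[38,0,0,-0.001,0,0,0,38,0,0,-0.002,0,0,0,38,0,0,-0.003,0,0,0,38,0,0,-0.004,0,0,0,38,0,0,-0.005,0,0,0,38,0,0,-0.005,0,0,0,38,0,0,-0.005,0,0,0,38,0,0,-0.005,0,0,0,38,0,0,-0.005,0,0,0,38,0,0,-0.005,0,0,0])

```text
clock: 20.55
position: [0.4929, -0.1264, 0.0365]
ee_rot: [0.76, 0.525, 0.316, -0.218]
ft_force: [-2.2, -0.7, 7.4]
grip_width: 0.523
grasp_force: 46.8
```

Request:
step_arm(commands=[50,0,0,0,0,0,0,56,0,0,0,0,0,0,62,0,0,0,0,0,0,66,0,0,0,0,0,0,66,-0.013,-0.033,0.035,0,0,0,66,-0.03,-0.08,0.084,0,0,0,66,-0.05,-0.133,0.14,0,0,0,66,-0.08,-0.2,0.24,0,0,0,66,-0.08,-0.2,0.3,0,0,0,66,-0.08,-0.2,0.3,0,0,0])

```text
clock: 21.8
position: [0.4456, -0.2486, 0.2186]
ee_rot: [0.76, 0.526, 0.316, -0.214]
ft_force: [0.5, -0.4, -0.5]
grip_width: 0.771
grasp_force: 0.0
```

```bash
cat > f.py <<'E'
from h import *
st()
for n in("top","side"):
    im=camera(n).astype(int);cv2.imwrite(f"pics/z_{n}.png",im[:,:,::-1]);a,b=proj(n,(.482,-.154,.1)),proj(n,(.482,-.154,0));print(n,"exp rim",a,"base",b)
    d=im.sum(2)
    u0=int(a[0])-22;v0=int(min(a[1],b[1]))-20
    for v in range(v0,v0+84,2):print(v,u0,''.join('#' if x<170 else '+' if x<250 else 'o' if x<360 else '.' for x in d[v,u0:u0+50]))
E
python3 f.py
```

```text
pos [ 0.4456 -0.2486  0.2186] y [ 0.935 -0.356  0.006] z [ 0.255  0.658 -0.709] 
q [ 1.18  0.38 -0.37  1.6  -0.56  1.57  0.56] g 65.85415256511878 0.0 [ 0.5 -0.4 -0.5]
top exp rim [371.67218827 241.63999288] base [368.16949422 245.05218398]
221 349 ..................................................
223 349 ..................................................
225 349 ..................................................
227 349 ..................................................
229 349 ..................................................
231 349 ..................................................
233 349 ..................................................
235 349 ..................+#######oo......................
237 349 ...............o+###########+.....................
239 349 .............o.+##############....................
241 349 ............+#o+##############oo..................
243 349 ...........+##.+oooooooo+#####o...................
245 349 ...........+##o...........###+....................
247 349 ...........+###+..........+#o.....................
249 349 ...........o#####oo......
[... 3588 characters left out ...]
 ..................................................
225 365 ..................................................
227 365 ..................................................
229 365 ..................................................
231 365 ..................................................
233 365 ..................................................
235 365 ..................................................
237 365 ..................................................
239 365 ..................................................
241 365 ..................................................[ WARN:0@1.073] global loadsave.cpp:1063 imwrite_ Unsupported depth image for selected encoder is fallbacked to CV_8U.
```

Request:
step_arm(commands=[66,0,0,0,-0.0467,0.018,0,66,0,0,0,-0.093,0.036,0,66,0.02,0.05,0,-0.14,0.054,0,66,0.04,0.1,0,-0.187,0.072,0,66,0.061,0.159,0,-0.233,0.09,0,66,0.061,0.159,0,-0.233,0.09,0,66,0.061,0.159,0,-0.233,0.09,0,66,0.061,0.159,0,-0.233,0.09,0,66,0.061,0.159,0,-0.233,0.09,0,66,0.061,0.159,0,-0.233,0.09,0])

```text
clock: 23.15
position: [0.481, -0.1521, 0.2155]
ee_rot: [0.824, 0.567, -0.0, -0.002]
ft_force: [-0.5, 1.1, 0.5]
grip_width: 0.774
grasp_force: 0.0
```

```bash
python3 -c "
from h import *;st()
print(ray('side',(386.2,180),.1),ray('top',(370.8,242),.1))"
```

```text
pos [ 0.481  -0.1521  0.2155] y [ 0.934 -0.357 -0.004] z [-0.003  0.003 -1.   ] 
q [ 0.74  0.09 -0.55  1.71  0.05  1.35 -0.18] g 66.0680422521033 0.0 [-0.5  1.1  0.5]
[ 0.48395995 -0.15176806  0.1       ] [ 0.48104967 -0.15178825  0.1       ]
```

Aligned. Descend to z of about 0.041 and close.

Request:
step_arm(commands=[66,0.002,0,-0.08,0,0,0,66,0.002,0,-0.15,0,0,0,66,0.002,0,-0.2,0,0,0,66,0.002,0,-0.25,0,0,0,66,0.002,0,-0.28,0,0,0,66,0.002,0,-0.29,0,0,0,66,0.002,0,-0.29,0,0,0,38,0.002,0,-0.29,0,0,0,38,0.002,0,-0.29,0,0,0,38,0.002,0,-0.29,0,0,0], squeeze=35)

```text
clock: 24.4
position: [0.4834, -0.1516, 0.0429]
ee_rot: [0.823, 0.568, 0.0, -0.001]
ft_force: [-0.2, 0.9, 6.0]
grip_width: 0.529
grasp_force: 35.3
```

Request:
step_arm(commands=[38,0,0,0,0,0,0,38,0,0,0,0,0,0,38,0,0,0.03,0,0,0,38,0,0,0.1,0,0,0,38,0,0,0.18,0,0,0,38,0,0,0.26,0,0,0,38,0,0,0.3,0,0,0,38,0,0,0.3,0,0,0,38,0,0,0.3,0,0,0,38,0,0,0.3,0,0,0])

```text
clock: 25.65
position: [0.4818, -0.1511, 0.2206]
ee_rot: [0.823, 0.568, -0.001, -0.003]
ft_force: [1.0, -0.5, -0.3]
grip_width: 0.534
grasp_force: 36.2
```

```bash
python3 - <<'E'
from h import *
st()
for n,c,z in(("top",(.51,.2655),.076),("side",(.51,.2655),.076)):
    im=camera(n).astype(int);a=proj(n,(*c,z));print(n,"exp medium rim",a,"large rim",proj(n,(*c,.048)))
    d=im.sum(2);u0=int(a[0])-34;v0=int(a[1])-24
    for v in range(v0,v0+58,2):print(v,u0,''.join('#' if x<140 else '+' if x<200 else 'o' if x<300 else '.' for x in d[v,u0:u0+68]))
E
```

```text
pos [ 0.4818 -0.1511  0.2206] y [ 0.935 -0.355 -0.005] z [-0.004  0.004 -1.   ] 
q [ 0.74  0.09 -0.55  1.7   0.05  1.37 -0.18] g 45.581639017505275 36.19686294347048 [ 1.  -0.5 -0.3]
top exp medium rim [209.39233628 229.16003743] large rim [211.85142784 230.41196505]
205 175 ....................................................................
207 175 ....................................................................
209 175 ....................................................................
211 175 ................................oo++##+oo...........................
213 175 ...........................o#################o......................
215 175 ........................+#######o+#ooo.+o+######o...................
217 175 .....................o########ooo...............o#o.o...............
219 175 ....................######+.o.o########............o.++.............
221 175 ..................o#####o..+###########+++ooo.........o#............
223 175 ..................+####o.+#######+##+++#####.o#+.......+#...........
225 175 .................+####o.+######+#####oooooooooo###....
[... 3019 characters left out ...]
..+++oo
330 194 ...++++++++o.....o+++o..oooo..............o+++++++++++++++++o.o+++oo
332 194 ...o+++++++o......+++++++oo..o......oo++++++++++++++++++++++o.++++oo
334 194 ....++++++o.......o+++++++++++++++++++++++++++++++++++++++o.o++++++o
336 194 .....+++++o........o+++++++++++++++++++++++++++++++++++++o.o++++++oo
338 194 .....o+++oo.........++++++++++++++++++++++++++++++++++++o.o+++++++oo
340 194 .......o+o..........o+++++++++++++++++++++++++++++++++o.o+++++++++oo
342 194 .....oo.oo...........o++++++++++++++++++++++++++++++o.o+++++++++o.oo
344 194 ......oo..o...........o++++++++++++++++++++++++++o..o+++++++++++oooo
346 194 .......+++o............o++++++++++++++++++++++o...o+++++++++++++ooo.
```

```bash
python3 -c "
from h import *
print(ray('side',(226.6,314.8),.076),ray('top',(210.3,230),.076),proj('top',(.51,.2655,.048)))"
```

```text
[0.51083927 0.26798677 0.076     ] [0.50784293 0.26301661 0.076     ] [211.85142784 230.41196505]
```

Request:
step_arm(commands=[38,0.005,0.08,0,0,0,0,38,0.011,0.17,0,0,0,0,38,0.018,0.27,0,0,0,0,38,0.025,0.37,0,0,0,0,38,0.031,0.47,0,0,0,0,38,0.038,0.57,0,0,0,0,38,0.043,0.65,0,0,0,0,38,0.046,0.695,0,0,0,0,38,0.046,0.695,0,0,0,0,38,0.046,0.695,0,0,0,0])

```text
clock: 27.0
position: [0.5102, 0.2646, 0.2212]
ee_rot: [0.823, 0.567, -0.001, -0.002]
ft_force: [-0.1, 0.0, -0.5]
grip_width: 0.532
grasp_force: 36.2
```

```bash
python3 -c "
from h import *;st();st()"
```

```text
pos [0.5102 0.2646 0.2212] y [ 0.934 -0.356 -0.004] z [-0.003  0.002 -1.   ] 
q [ 0.14  0.32 -0.86  1.52  0.24  1.42 -1.1 ] g 45.46419381965113 36.18846729397774 [-0.1  0.  -0.5]
pos [0.5102 0.2646 0.2212] y [ 0.934 -0.356 -0.004] z [-0.003  0.002 -1.   ] 
q [ 0.14  0.32 -0.86  1.52  0.24  1.42 -1.1 ] g 45.46419381965113 36.18846729397774 [-0.1  0.  -0.5]
```

Request:
step_arm(commands=[38,0,0.001,-0.05,0,0,0,38,0,0.001,-0.1,0,0,0,38,0,0.001,-0.14,0,0,0,38,0,0.001,-0.17,0,0,0,38,0,0.001,-0.2,0,0,0,38,0,0.001,-0.23,0,0,0,38,0,0.001,-0.25,0,0,0,38,0,0.001,-0.265,0,0,0,38,0,0.001,-0.275,0,0,0,38,0,0.001,-0.275,0,0,0])

```text
clock: 28.25
position: [0.51, 0.2663, 0.0565]
ee_rot: [0.823, 0.568, -0.0, -0.002]
ft_force: [-0.5, 0.2, -1.6]
grip_width: 0.532
grasp_force: 36.2
```

Request:
step_arm(commands=[38,0,0,-0.002,0,0,0,38,0,0,-0.004,0,0,0,38,0,0,-0.006,0,0,0,38,0,0,-0.008,0,0,0,38,0,0,-0.009,0,0,0,38,0,0,-0.01,0,0,0,38,0,0,-0.01,0,0,0,38,0,0,-0.01,0,0,0,38,0,0,-0.01,0,0,0,38,0,0,-0.01,0,0,0])

```text
clock: 29.5
position: [0.5102, 0.2664, 0.051]
ee_rot: [0.823, 0.568, -0.0, -0.002]
ft_force: [-1.6, -1.1, 5.5]
grip_width: 0.526
grasp_force: 36.7
```

Contact is felt at the expected height (0.051). Release and rise.

Request:
step_arm(commands=[50,0,0,0,0,0,0,56,0,0,0,0,0,0,60,0,0,0,0,0,0,60,0,0,0,0,0,0,60,0,0,0.03,0,0,0,60,0,0,0.08,0,0,0,60,0,0,0.16,0,0,0,60,0,0,0.24,0,0,0,60,-0.1,-0.2,0.3,0,0,0,60,-0.1,-0.3,0.3,0,0,0])

```text
clock: 30.75
position: [0.4666, 0.153, 0.2222]
ee_rot: [0.822, 0.569, 0.001, -0.002]
ft_force: [1.2, -1.2, -0.0]
grip_width: 0.706
grasp_force: 0.0
```

Request:
step_arm(commands=[60,0,-0.2,0,0,0,0,60,0,-0.2,0,0,0,0,60,0,-0.2,0,0,0,0,60,0,-0.2,0,0,0,0,60,0,-0.2,0,0,0,0,60,0,-0.2,0,0,0,0,60,0,-0.2,0,0,0,0,60,0,-0.2,0,0,0,0,60,0,-0.2,0,0,0,0,60,0,-0.2,0,0,0,0])

```text
clock: 32.0
position: [0.4674, 0.0325, 0.2202]
ee_rot: [0.823, 0.568, -0.0, -0.002]
ft_force: [0.3, -0.6, -0.6]
grip_width: 0.705
grasp_force: 0.0
```

```bash
python3 - <<'E'
from h import *
st()
im=camera("side").astype(int)
c=(.51,.266);[print(z,proj("side",(*c,z)).round(1)) for z in(.108,.076,.048)]
d=im.sum(2)
for v in range(284,348,2):print(v,''.join('#' if x<140 else '+' if x<200 else 'o' if x<300 else '.' for x in d[v,192:264]))
E
```

```text
pos [0.4674 0.0325 0.2202] y [ 0.935 -0.356 -0.004] z [-0.003  0.003 -1.   ] 
q [ 0.59  0.01 -0.75  1.78  0.    1.36 -0.52] g 60.171804752388056 0.0 [ 0.3 -0.6 -0.6]
0.108 [225.3 304.8]
0.076 [227.8 314.3]
0.048 [229.9 322.3]
284 ....................................................................o+++
286 .....................................................................+++
288 ......................................................................++
290 .......................................................................o
292 ........................................................................
294 ........................................................................
296 ............................o++++++++++++o..............................
298 .........................o+++++++++++++++++o............................
300 .......................o++++++++++++++++++++o..oo+o.....................
302 ......................o++++++++++++++++++++++o.o..o+++o.................
304 ..................o+o.+++++++++++++++++++++++o.o++o.o+++oo..............
306 ...............o+++o.o+
[... 889 characters left out ...]
+++ooo.
330 .....++++++++o.....o+++oo.ooo+++++++++ooo.o.o+++++++++++++++++o.o+++oo..
332 .....o+++++++o......+++++++oo..........o+++++++++++++++++++++o..++++ooo.
334 ......++++++o.......o+++++++++++++++++++++++++++++++++++++++o..++++++oo.
336 .......+++++o........o+++++++++++++++++++++++++++++++++++++o.o++++++ooo.
338 .......o++++o.........+++++++++++++++++++++++++++++++++++oo.o+++++++ooo.
340 ........oo+o..........o+++++++++++++++++++++++++++++++++o.o++++++++ooooo
342 .......oo.oo...........o+++++++++++++++++++++++++++++oo..+++++++++o.ooo.
344 ........oo..o...........o++++++++++++++++++++++++++o..o+++++++++++oooo..
346 .........+++o............oo++++++++++++++++++++oo...o+++++++++++++ooo...
```

The three rims are nested concentrically at the expected heights: small rim centre at about (225,305), medium at about (226,315).

```bash
python3 -c "
from workcell import *
print(hand_in())"
```

```text
the job is handed in; nothing more can be done
None
```

The medium tin stands in the large tin and the small tin stands upright in the medium one, after being stood on the bench and released; the job was handed in at about 32 s, and no verdict was returned.

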